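Clear the coil winder's tray and hold a transformer on the test probe

ROBOT

A 6-joint arm with a two-finger parallel gripper is mounted at the origin on the work surface. World frame = base frame: x ahead of the robot, y to its left, z up, the work surface at z = 0. Lengths are in m, angles in rad, forces in N, time in s.
With the tool pointing down it reaches from about 0.3 to 0.775 m from the base axis. Payload 14.6 kg.
Tool frame: the origin (TCP) lies midway between the tips of the shut fingers; the grasp point (between the pads) lies 19 mm behind it (env.hold_point_z is the distance from the TCP to the grasp point, in m); z points along the fingers, x is the direction in which the jaws open and shut, and the axes are right-handed (so a half turn about z gives the same grasp; the last joint's range is limited). The gripper opens to 85 mm and grips with 20 to 120 N. Pads are 22 mm wide; open, the fingers measure 114 mm over their backs; the gripper's body (76 mm by 85 mm) begins 54 mm behind the grasp point. The pads swing forward as they close: fully open they stand 13 mm farther back than shut.
Start: joints at [-1.299, 0.3, 1.521, -0, 1.321, -0.067], TCP at [0.183, -0.519, 0.231] pointing down, gripper open.
Joint ranges: [-3.03, 3.03], [-0.79, 2.21], [0.23, 2.52], [-1.04, 4.18], [0, 3.07], [-2.55, 2.55]. Speed limits (rad/s): [2.22, 2.22, 2.57, 3.14, 3.14, 3.14].

INTERFACE

Orientations are given as a unit quaternion [w, x, y, z].
In Python, from cell import env gives the robot as it stands. The module is installed in compiled form; this text tells all that it offers.
- The arm moves only by the tool move_arm, never from a script. Its argument "series" is a list of rows, each a list of 3 entries, a list of its own where there are three numbers: the turn, a rotation vector about the world's x, y, z in rad, then the shift along the world's x, y, z in m, then the finger opening in m, from 0 to 0.0854. A call has 1 to 20 rows; each row shifts and turns the commanded pose from where the row before left it; what a row does not reach is not made up. A row lasts 1/12 s, in which the tool goes at most 41.7 mm and 7.16 degrees, less where a joint would pass 70% of its speed; a pose out of reach is approached as far as the arm can. A call with a gripper value outside its range is refused whole. The fingers move at their own pace and stop on an object; "force" is the grip in N (left out, the last holds). Time passes only in rows, so rows that do not move let the fingers close. It gives the time, the measured TCP pose, the force and the opening at its end, in the units of the state.
- env.get_state(): the state, without advancing time (a new reading comes with each control period).
- env.get_image(name): name is "scene" or "top" or "wrist"; returns a dict with "pixels" (400x640x3 uint8, blue, green, red), "vertical_fov" (degrees; the focal length in pixels is half the picture's height over the tangent of half this angle, whatever the lens; pixels are square), "cx", "cy" (the principal point, pixels), "distortion" ([k1, k2, p1, p2, k3] as OpenCV has them; the pictures are not rectified), "R" (3x3) and "t" (3): a world point X has camera coordinates R X + t; the wrist camera has in their place "mount" (4x4, takes a point from camera to tool coordinates, whose origin is the TCP and whose axes are the tool frame's). Camera axes: x right, y down, z forward; pixel columns grow to the right and rows downward; lengths in m; the calibration is good to about 2 mm. A picture is of the moment at which its call begins: read the wrist's pose just before it. There is no depth.
- env.job_done(): hands the job in, once; it reports no verdict.
The state is a dict: "time_s": time; "q": joint angles; "dq": joint speeds; "tau": joint torques, N m; "position": TCP position; "tool_rot": TCP orientation; "ft_force": force on the tool from outside, world axes, zero at the start; "wrist_torque": the same for the moment, N m; "opening": finger opening in m.
Only numpy, scipy, OpenCV 4.12 (cv2) and the standard library are available. Lean on these libraries where they do the work, as an engineer would, in place of code of your own. Each camera call takes 0.05 s, during which the arm holds its last target.

TASK

Clear the coil winder's catch tray: first set the round choke down in the grey tote (do not drop it in), then put the rectangular transformer on the bed of the test nest, flat, in line with the sprung plunger, and push it end-on against the plunger until its end meets the two hard stops. Finish while still holding it pressed firmly against the stops - do not let go, the program ends with the spring held down - and leave the other things on the bench where they are.

Things in the scene. Friction and masses are not known exactly. Their poses are not given: they have to be found in the camera images.
- transformer_center (a point): Centre of the core of the loose transformer: a dark steel laminated block 60 mm long (its x) x 44 mm wide (its y) x 42 mm high, with a copper coil bump (34 x 38 mm) rising 10 mm more from the middle of its top; 0.25 to 0.46 kg. The point lies 21 mm above its underside. It starts upright in the catch tray; its two ends are alike. Grip it across the 44 mm width.
- choke_center (a point): Centre of the loose choke: an upright round spool 34 mm in diameter and 34 mm high, black end flanges and copper winding, about 90 g. The point lies 17 mm above its underside. It starts in the catch tray, about 100 mm from the transformer; which of them lies nearer the robot varies.
- tray: The winder's catch tray (fixed), an open aluminium tray 230 mm (x) x 190 mm (y), walls 18 mm high and 4 mm thick, floor 4 mm above the table. Origin on the table under its centre. The grey winder, 150 mm high (its spindle up to 220 mm), stands on its +y side, its face 125 mm from the tray's centre.
- tote: Grey open tote (fixed), outside 250 mm (x) x 170 mm (y) x 60 mm high, walls and floor 5 mm. Origin on the table under its centre. Two earlier chokes stand fixed at its far (+x) end, at x = 90 mm.
- tote_free (a point): Middle of the free part of the tote's inner floor (40 mm to -x of the tote's centre, 5 mm above the table).
- nest_seat (a point): Point on the test nest's flat bed (12 mm above the table) over which the middle of the transformer's underside lies when it is fully home. The nest is fixed; x points along the push, towards the plunger and stops; z up. The bed (100 mm wide) runs from 75 mm before this point to 110 mm beyond it. Behind the stops the plunger's housing, 56 mm wide, rises 40 mm above the bed.
- stops: The two hard stops: steel posts 9 mm wide, 30 mm high above the bed, centred 15 mm either side of the plunger. Their faces lie 30 mm beyond nest_seat in x. Its origin lies on the table under nest_seat, same axes.
- plunger_tip (a point): Tip of the sprung plunger at rest (this point is fixed to the nest and does not move with the plunger): a brass pin 12 mm in diameter, 21 mm above the bed, sticking out 12 mm before the stop faces towards -x of the nest.
- plunger (a joint): How far the plunger is pushed in, m: 0 at rest, about 0.012 when the transformer is against the stops. Spring: 4 N to begin to move, 500 N/m, about 10 N at the stops; beyond that the push is carried by the stops. Bed friction takes a few newtons too, so a total push of some 20 N seats it surely.
- screwdriver: Screwdriver lying near the robot; a loose bystander, to be left alone. Origin at the centre of its underside.
- heatsink: Finned aluminium heat sink, 45 mm square, 28 mm high; a loose bystander, to be left alone. Origin at the centre of its underside.
- reel: Grey plastic wire reel, 60 mm across, 30 mm high; a loose bystander, to be left alone. Origin at the centre of its underside.
- jar: Amber glass jar, 44 mm across, 60 mm high; a loose bystander, to be left alone. Origin at the centre of its underside.
- meter: Grey hand meter lying flat, 85 x 160 x 35 mm; a loose bystander, to be left alone. Origin at the centre of its underside.
- tub: White plastic tub, 84 mm across, 80 mm high; a loose bystander, to be left alone. Origin at the centre of its underside.
- brush: Brush lying on the bench; a loose bystander, to be left alone. Origin at the centre of its underside.
- transformer: The transformer as a body, origin at the centre of its underside.
- choke: The choke as a body, origin at the centre of its underside.

How it is judged:
By the outcome, as a careful person would: the job done as asked, in the order asked, and still so for the second after the job is handed in, while the arm keeps its last pose, push and grip.
It also fails if it takes over 67 s, if anything falls off the work surface, if the arm or the gripper's body presses on something with over 40 N, if the wrist force passes 120 N, or if a joint passes its speed limit or range.

## Working session

There is one attempt and no reset: what is moved stays moved. The work goes in short steps, Python scripts to look and compute and a tool call to move; the robot and the scene stay as the last step left them, time stands still between calls to the robot, and variables do not carry over. Pictures are saved under pics/ and viewed, and the job is handed in when it is done.

Besides the shell and the picture viewer there is one more tool, called after "Emit:" as a command line: name --argument value ..., lists and objects as JSON in quotes. move_arm: Moves the arm, as the interface text tells. Its arguments: {"type":"object","properties":{"series":{"type":"array","items":{"type":"array"}},"force":{"type":"number"}},"required":["series"]}

```bash
mkdir -p pics
cat > h.py <<'E'
import numpy as np, cv2, pickle
from cell import env
from scipy.spatial.transform import Rotation as Rn
def grab(name,tag):
    s=env.get_state(); im=env.get_image(name)
    px=np.array(im['pixels']); cv2.imwrite(f'pics/{tag}.png',px)
    h=px.shape[0]; f=h/2/np.tan(np.radians(im['vertical_fov'])/2)
    K=np.array([[f,0,im['cx']],[0,f,im['cy']],[0,0,1]])
    if 'R' in im and im['R'] is not None:
        R=np.array(im['R']); t=np.array(im['t'])
    else:
        M=np.array(im['mount']); q=s['tool_rot']
        T=np.eye(4); T[:3,:3]=Rn.from_quat([q[1],q[2],q[3],q[0]]).as_matrix(); T[:3,3]=s['position']
        C=np.linalg.inv(T@M); R=C[:3,:3]; t=C[:3,3]
    d=dict(K=K,D=np.array(im['distortion'],float),R=R,t=t); pickle.dump(d,open(f'pics/{tag}.pkl','wb')); return d
def ld(tag): return pickle.load(open(f'pics/{tag}.pkl','rb'))
def ray(c,uv):
    p=cv2.undistortPoints(np.array(uv,float).reshape(-1,1,2),c['K'],c['D']).reshape(-1,2)
    d=np.c_[p,np.ones(len(p))]@c['R']; o=-c['R'].T@c['t']; return o,d
def onz(c,uv,z):
    o,d=ray(c,uv); return o+d*((z-o[2])/d[:,2])[:,None]
def proj(c,X):
    return cv2.projectPoints(np.array(X,float).reshape(-1,1,3),cv2.Rodrigues(c['R'])[0],c['t'],c['K'],c['D'])[0].reshape(-1,2)
def tri(cs,uvs):
    A=np.zeros((3,3));b=np.zeros(3)
    L=[]
    for c,uv in zip(cs,uvs):
        o,d=ray(c,[uv]); d=d[0]/np.linalg.norm(d[0]); P=np.eye(3)-np.outer(d,d); A+=P;b+=P@o; L.append((P,o))
    X=np.linalg.solve(A,b); return X,[np.linalg.norm(P@(X-o)) for P,o in L]
E
python3 - <<'E'
from h import *
for n in ['scene','top','wrist']:
    c=grab(n,n+'0'); print(n,c['K'][0,0],-c['R'].T@c['t'],c['D'],'\n',c['R'])
s=env.get_state(); print({k:np.round(v,4) for k,v in s.items()}, env.hold_point_z)
E
```

```text
scene 411.55570280813834 [1.05143613 0.74774355 0.62876749] [6.55355653e-05 0.00000000e+00 0.00000000e+00 0.00000000e+00
 0.00000000e+00] 
 [[-0.83712219  0.54648569 -0.02407952]
 [ 0.31232035  0.44135459 -0.84122656]
 [-0.44909067 -0.71172995 -0.54014632]]
top 466.50326965613164 [ 0.46823941 -0.00593424  1.12430496] [-0.13390511  0.          0.          0.          0.        ] 
 [[ 0.00955194 -0.99972803 -0.02127485]
 [-0.99347587 -0.00706997 -0.11382315]
 [ 0.11364178  0.02222329 -0.99327321]]
wrist 354.38258042798486 [ 0.25602126 -0.49251292  0.37503128] [-0.01575682  0.          0.          0.          0.        ] 
 [[ 0.33199323 -0.94328106 -0.00115979]
 [-0.89842249 -0.31657917  0.30432656]
 [-0.28743265 -0.09999238 -0.95256706]]
{'time_s': np.float64(0.15), 'q': array([-1.2986,  0.3003,  1.5214, -0.    ,  1.3207, -0.0666]), 'dq': array([-0.0004, -0.0004, -0.0025,  0.0004, -0.0003, -0.001 ]), 'tau': array([ 4.00000e-04, -5.43667e+01, -3.61888e+01, -1.00000e-04,
        3.10000e-03,  0.00000e+00]), 'position': array([ 0.1828, -0.5186,  0.2309]), 'tool_rot': array([-3.000e-04,  8.162e-01, -5.778e-01, -3.000e-04]), 'ft_force': array([0.2376, 0.0844, 0.2614]), 'wrist_torque': array([ 0.0252, -0.0346,  0.0392]), 'opening': np.float64(0.0855)} 0.0187
```

View pics/scene0.png

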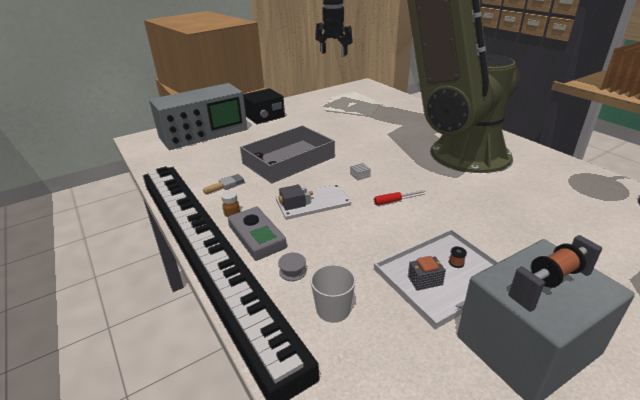

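View pics/top0.png

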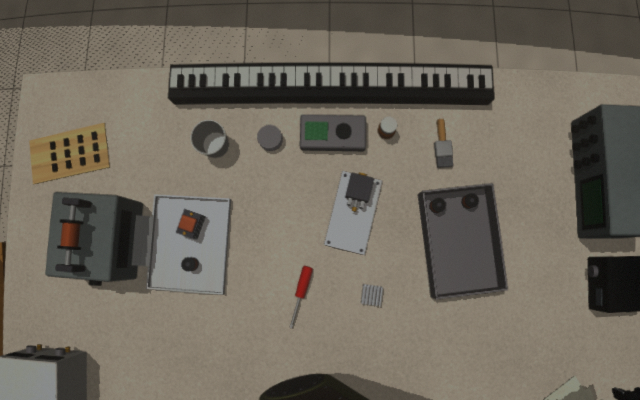

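View pics/wrist0.png

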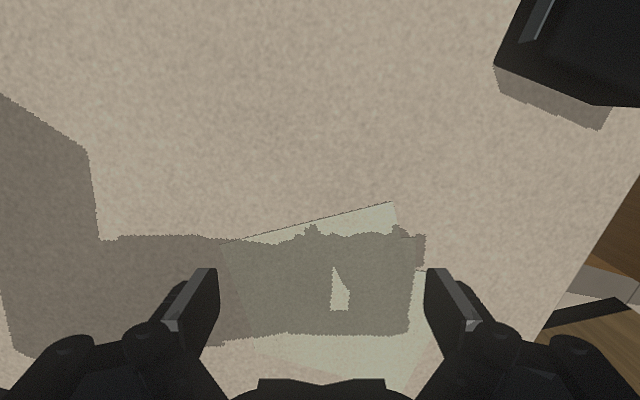

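The top view shows the tray at (190,245) with the transformer at (190,223) and the choke at (190,264). The nest is at (354,212), with its housing at the far end, and the tote at (462,240). I'll enlarge these next.

Run:
```python
from h import *
t=cv2.imread('pics/top0.png'); s=cv2.imread('pics/scene0.png')
def z(im,x0,y0,x1,y1,k,n): cv2.imwrite('pics/'+n+'.png',cv2.resize(im[y0:y1,x0:x1],None,fx=k,fy=k,interpolation=cv2.INTER_CUBIC))
z(t,140,185,240,300,5,'zt_tray'); z(t,315,160,395,260,5.5,'zt_nest'); z(t,410,175,515,305,4.4,'zt_tote')
z(s,370,225,500,325,6,'zs_tray'); z(s,265,170,365,225,7,'zs_nest')
```

```text
(no output)
```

View pics/zt_tray.png

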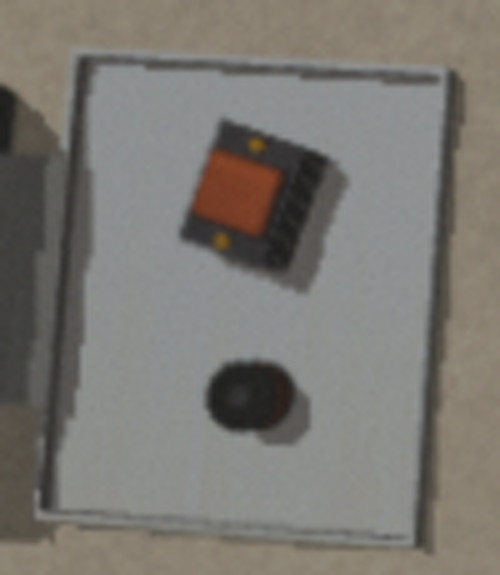

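View pics/zt_nest.png

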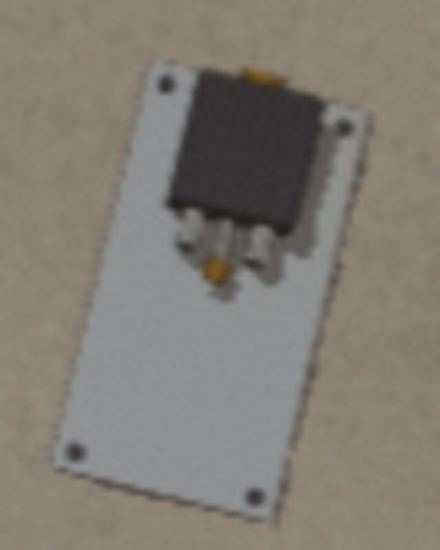

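View pics/zt_tote.png

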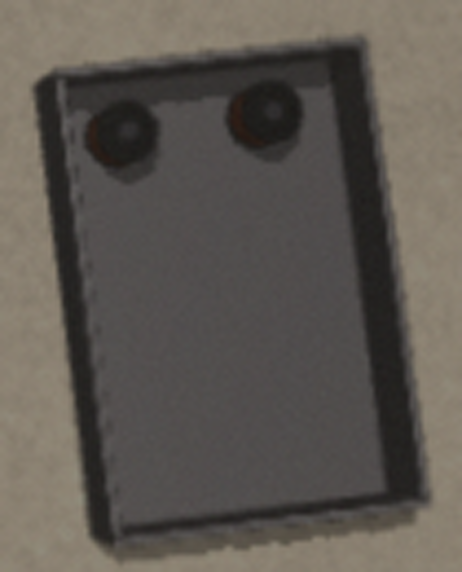

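View pics/zs_tray.png

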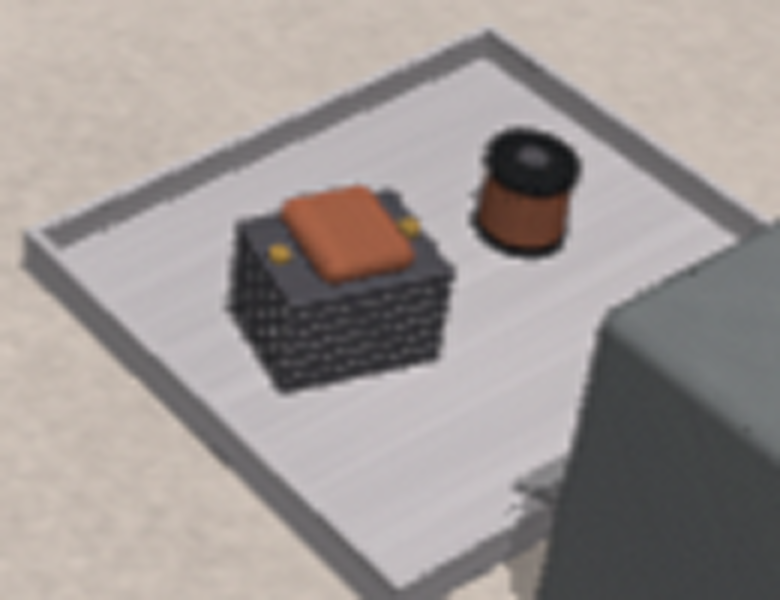

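View pics/zs_nest.png

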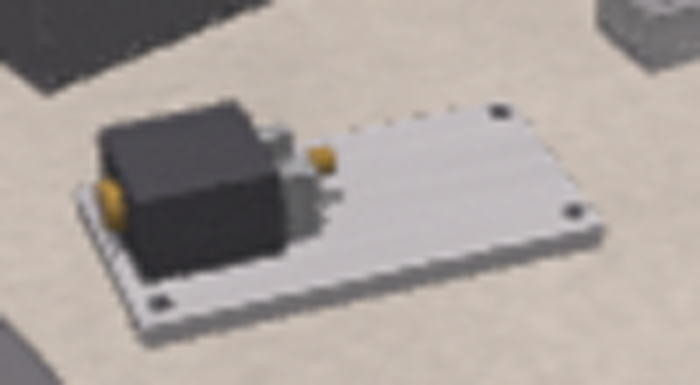

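```bash
cat > fit.py <<'E'
from h import *
from scipy.optimize import least_squares
T=ld('top0');S=ld('scene0')
def u(p,k,x0,y0): return (np.array(p,float)+.5)/k-.5+[x0,y0]
def fit(obs,x0,zfree=True):
    # obs list of (cam,uv,local)
    def res(p):
        c,s=np.cos(p[2]),np.sin(p[2]); r=[]
        for cam,uv,l in obs:
            X=[p[0]+c*l[0]-s*l[1],p[1]+s*l[0]+c*l[1],l[2]+(p[3] if zfree else 0)]
            r.append(proj(cam,X)[0]-uv)
        return np.array(r).ravel()
    q=least_squares(res,x0,loss='soft_l1'); return q.x,res(q.x).reshape(-1,2)
E
python3 - <<'E'
from fit import *
np.set_printoptions(precision=4,suppress=True)
t=lambda p:u(p,5,140,185); s=lambda p:u(p,6,370,225)
o=[(T,t((225,120)),(.03,.022,.042)),(T,t((182,238)),(-.03,.022,.042))]
for p,l in [((237,222),(.03,-.022,.042)),((290,305),(.03,.022,.042)),((452,272),(-.03,.022,.042)),((395,192),(-.03,-.022,.042)),((283,390),(.03,.022,0)),((437,360),(-.03,.022,0)),((230,305),(.03,-.022,0))]: o.append((S,s(p),l))
x,r=fit(o,[.5,.3,-.3,0]);print('transformer',x,np.degrees(x[2]),'\n',r)
print('term',tri([T,S],[t((257,145)),s((281,252))]),tri([T,S],[t((222,241)),s((411,227))]))
print('choke top',tri([T,S],[t((240,396)),s((532,160))]), onz(T,[t((240,396))],.038),onz(S,[s((532,160))],.038))
t=lambda p:u(p,5.5,315,160); s=lambda p:u(p,7,265,170)
L=[(.11,.05,0),(.11,-.05,0),(-.075,.05,0),(-.075,-.05,0)]
o=[(T,t(p),l) for p,l in zip([(150,62),(372,118),(55,465),(275,522)],L)]+[(S,s(p),l) for p,l in zip([(145,328),(80,190),(605,230),(500,105)],L)]
x,r=fit(o,[.5,0,-.25,.012]);print('nest',x,np.degrees(x[2]),'\n',r)
print('plunger',tri([T,S],[t((213,272)),s((325,158))]))
c,sn=np.cos(x[2]),np.sin(x[2]);print('pred tip',x[0]+c*.018,x[1]+sn*.018)
t=lambda p:u(p,4.4,410,175)
p=[(62,75),(40,85),(365,42),(115,530),(425,495),(330,85),(385,495),(95,545)]
print('tote@.06',onz(T,[t(a) for a in p],.06)[:,:2],'\n@.005',onz(T,[t(a) for a in p],.005)[:,:2])
E
python3 - <<'E'
import sys; sys.path.insert(0,'.')
import cv2
s=cv2.imread('pics/scene0.png')
cv2.imwrite('pics/zs_tote.png',cv2.resize(s[120:185,235:345],None,fx=7,fy=7,interpolation=cv2.INTER_CUBIC))
E
```

```text
transformer [ 0.5362  0.3313 -0.342   0.0018] -19.596209933070217 
 [[-0.0127  0.3931]
 [-0.5908  0.5235]
 [-0.2309 -0.6724]
 [-0.0112 -0.0433]
 [ 0.5672  0.024 ]
 [-0.0191 -0.6943]
 [-0.968   0.8381]
 [ 0.2386  0.3549]
 [-0.8668  0.2971]]
term (array([0.5604, 0.3248, 0.0482]), [np.float64(0.0003915517131249791), np.float64(0.00039155171312506943)]) (array([0.5149, 0.3403, 0.0476]), [np.float64(0.0005465143039254102), np.float64(0.0005465143039255232)])
choke top (array([0.4425, 0.3323, 0.0364]), [np.float64(0.000253217420967691), np.float64(0.00025321742096775184)]) [[0.4427 0.3316 0.038 ]] [[0.4439 0.3336 0.038 ]]
nest [ 0.553  -0.0544 -0.2329  0.0071] -13.34620093760003 
 [[ 0.2926 -0.0352]
 [ 0.0369 -0.5453]
 [-0.6722  0.9252]
 [ 0.0805  0.5887]
 [-0.5886  0.5439]
 [-1.0082  0.5192]
 [-0.2169 -0.363 ]
 [ 1.0704 -0.412 ]]
plunger (array([ 0.5752, -0.0567,  0.0343]), [np.float64(0.0006900861060753334), np.float64(0.0006900861060752304)])
pred tip 0.5704963724681372 -0.05858599565474046
tote@.06 [[ 0.6147 -0.2185]
 [ 0.6093 -0.2067]
 [ 0.6337 -0.3816]
 [ 0.3787 -0.2436]
 [ 0.3957 -0.408 ]
 [ 0.6106 -0.3617]
 [ 0.3959 -0.3864]
 [ 0.3711 -0.2332]] 
@.005 [[ 0.6223 -0.2294]
 [ 0.6166 -0.2171]
 [ 0.6423 -0.401 ]
 [ 0.3741 -0.2559]
 [ 0.392  -0.4288]
 [ 0.6179 -0.3801]
 [ 0.3922 -0.4061]
 [ 0.3661 -0.2449]]
```

View pics/zs_tote.png

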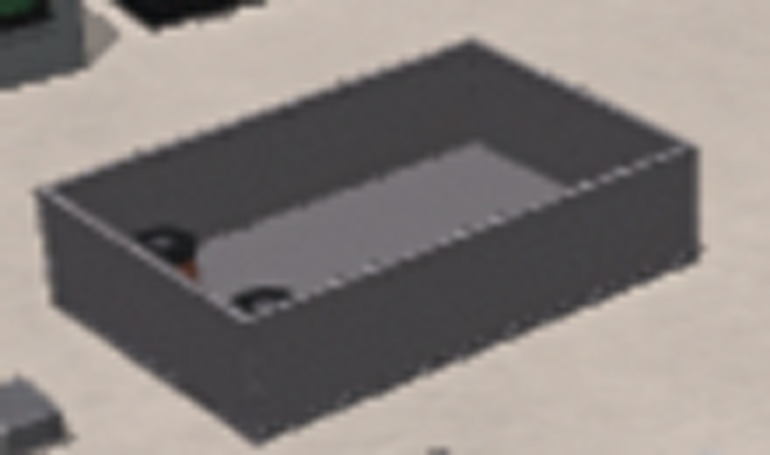

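Emit:
move_arm --series '[[[0, 0, 0.12], [0.027, 0.029, 0.0064], 0.085], [[0, 0, 0.12], [0.027, 0.029, 0.0064], 0.085], [[0, 0, 0.12], [0.027, 0.029, 0.0064], 0.085], [[0, 0, 0.12], [0.027, 0.029, 0.0064], 0.085], [[0, 0, 0.12], [0.027, 0.029, 0.0064], 0.085], [[0, 0, 0.12], [0.027, 0.029, 0.0064], 0.085], [[0, 0, 0.12], [0.027, 0.029, 0.0064], 0.085], [[0, 0, 0.12], [0.027, 0.029, 0.0064], 0.085], [[0, 0, 0.12], [0.027, 0.029, 0.0064], 0.085], [[0, 0, 0.12], [0.027, 0.029, 0.0064], 0.085], [[0, 0, 0.12], [0.027, 0.029, 0.0064], 0.085], [[0, 0, 0], [0, 0, 0], 0.085], [[0, 0, 0], [0, 0, 0], 0.085]]'

```text
time_s: 1.23
position: [0.4806, -0.1984, 0.3015]
tool_rot: [-0.0, 0.999, 0.045, -0.0]
ft_force: [-0.4, 0.0, -0.1]
opening: 0.0851
```

Run:
```python
from h import *
s=env.get_state();print(np.round(s['dq'],3),s['time_s']); grab('wrist','w1')
```

```text
[-0.058 -0.011  0.027 -0.005 -0.005  0.013] 1.2333
```

View pics/w1.png

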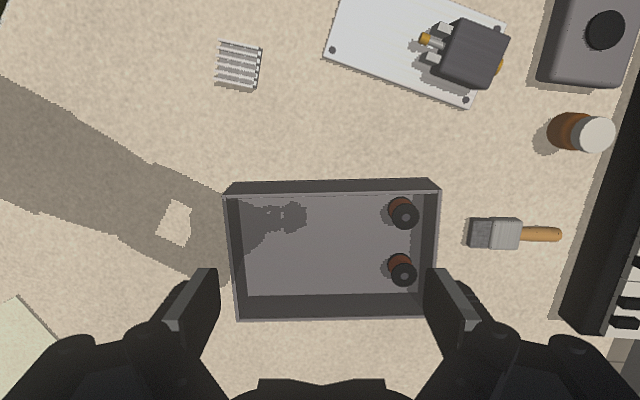

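The wrist view shows the tote rim corners near (223,194), (441,190) and (239,320), with the fourth hidden by a finger. The two fixed chokes are at the right (+x) end, and the nest's plunger tip is near (426,39).

```bash
python3 - <<'E'
from fit import *
np.set_printoptions(precision=4,suppress=True)
W=ld('w1')
t=lambda p:u(p,4.4,410,175); s=lambda p:u(p,7,235,120)
C=dict(fl=(.125,.085,.06),fr=(.125,-.085,.06),nl=(-.125,.085,.06),nr=(-.125,-.085,.06))
o=[(S,s(p),C[k]) for p,k in [((470,38),'nr'),((699,146),'nl'),((245,322),'fl'),((37,190),'fr')]]
o+=[(W,np.array(p),C[k]) for p,k in [((223,194),'nl'),((441,190),'fl'),((239,321),'nr')]]
o+=[(T,t(p),C[k]) for p,k in [((367,38),'fr'),((428,497),'nr')]]
x,r=fit(o,[.5,-.3,.1],False);print('tote',x,np.degrees(x[2]),'\n',r)
print('free',x[:2]-.04*np.array([np.cos(x[2]),np.sin(x[2])]))
print('tip',onz(W,[(424,39)],.033)); print('nest corners',onz(W,[(323,55),(466,107),(341,-3)],.012))
t=lambda p:u(p,5.5,315,160); s=lambda p:u(p,7,265,170)
print(tri([T,S,W],[t((213,272)),s((325,158)),(424,39)]))
E
python3 -c "
import cv2
w=cv2.imread('pics/w1.png');cv2.imwrite('pics/zw1.png',cv2.resize(w[0:120,315:525],None,fx=3.8,fy=3.8,interpolation=cv2.INTER_CUBIC))"
```

```text
tote [ 0.5051 -0.3122  0.1143] 6.549716415569237 
 [[-0.1558 -0.4341]
 [-0.575  -0.2987]
 [-1.0324 -0.0733]
 [-1.2809 -0.5436]
 [-0.7342 -0.0553]
 [ 2.1372 -1.0048]
 [-2.1989  0.3646]
 [-0.2236 -1.3289]
 [ 0.5558  1.7683]]
free [ 0.4654 -0.3167]
tip [[ 0.5775 -0.0579  0.033 ]]
nest corners [[ 0.4714 -0.0818  0.012 ]
 [ 0.6454 -0.1232  0.012 ]
 [ 0.4855 -0.0215  0.012 ]]
(array([ 0.5759, -0.0572,  0.0344]), [np.float64(0.00010972724526654408), np.float64(0.0014835665856622836), np.float64(0.0015874804228988497)])
```

View pics/zw1.png

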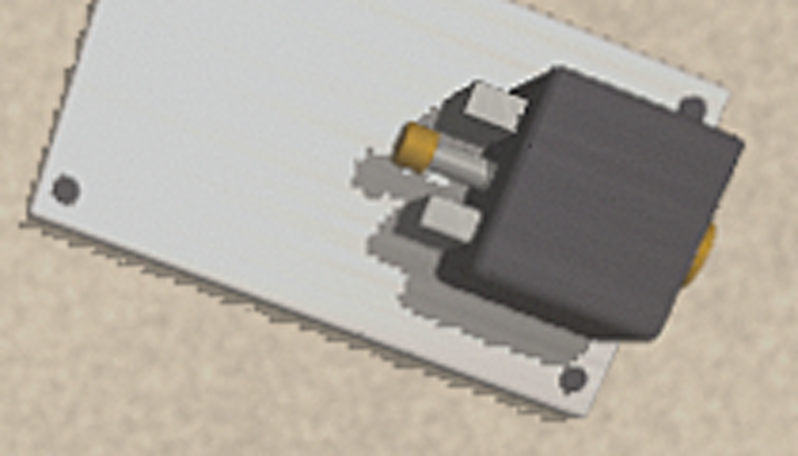

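Emit:
move_arm --series '[[[0, 0, 0.12], [0.01, 0.036, -0.005], 0.085], [[0, 0, 0.12], [0.01, 0.036, -0.005], 0.085], [[0, 0, 0.12], [0.01, 0.036, -0.005], 0.085], [[0, 0, 0.12], [0.01, 0.036, -0.005], 0.085], [[0, 0, 0], [0, 0, 0], 0.085], [[0, 0, 0], [0, 0, 0], 0.085], [[0, 0, 0], [0, 0, 0], 0.085]]'

```text
time_s: 1.87
position: [0.5194, -0.057, 0.2816]
tool_rot: [0.0, 0.96, 0.279, -0.0]
ft_force: [0.1, -1.0, -0.5]
opening: 0.085
```

Run:
```python
from h import *
grab('wrist','w2')
w=cv2.imread('pics/w2.png');cv2.imwrite('pics/zw2.png',cv2.resize(w,None,fx=1.25,fy=1.25,interpolation=cv2.INTER_CUBIC))
```

```text
(no output)
```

View pics/zw2.png

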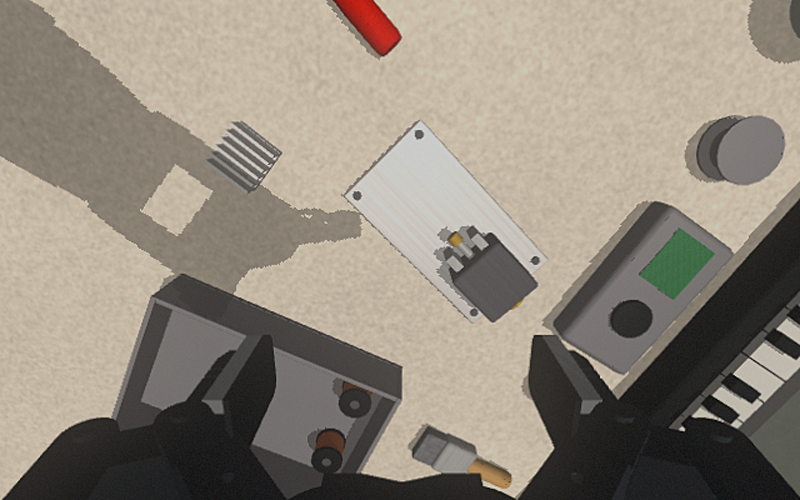

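```bash
python3 -c "
import cv2
w=cv2.imread('pics/w2.png');cv2.imwrite('pics/zw2n.png',cv2.resize(w[90:265,270:445],None,fx=3.4,fy=3.4,interpolation=cv2.INTER_CUBIC))"
```

```text
(no output)
```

View pics/zw2n.png

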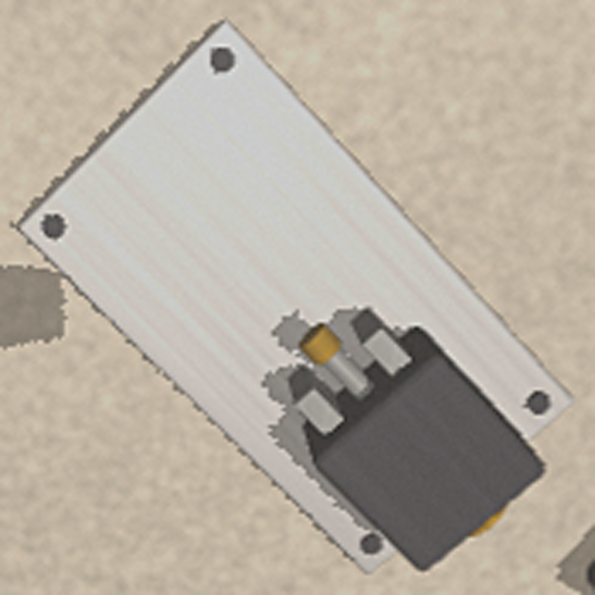

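Run:
```python
from fit import *
np.set_printoptions(precision=4,suppress=True)
W=ld('w2');W1=ld('w1')
w=lambda p:u(p,3.4,270,90); w1=lambda p:u(p,3.8,315,0)
t=lambda p:u(p,5.5,315,160); s=lambda p:u(p,7,265,170)
L=[(.11,.05,0),(.11,-.05,0),(-.075,.05,0),(-.075,-.05,0)]
a=[(W,w(p),l) for p,l in zip([(573,402),(370,573),(225,22),(20,228)],L)]
x,r=fit(a,[.55,-.05,-.25,.012]);print('W2 only',x,np.degrees(x[2]),r.ravel())
def f2(o):
  x,r=fit([(c,p,(l[0],l[1],.012)) for c,p,l in o],[.55,-.05,-.25],False); print(x,np.degrees(x[2]),r.ravel()); return x
x=f2(a)
b=[(T,t(p),l) for p,l in zip([(150,62),(372,118),(55,465),(275,522)],L)]+[(S,s(p),l) for p,l in zip([(145,328),(80,190),(605,230),(500,105)],L)]
f2(b); x=f2(a+b+[(W1,w1((30,215)),L[3]),(W1,w1((588,416)),L[1]),(W1,w1((725,90)),L[0])])
print('tip tri',tri([T,W],[t((213,275)),w((310,338))]),'tip W2 z.033',onz(W,[w((310,338))],.033))
print('stop tops z=.042',onz(W,[w((387,352)),w((321,410)),w((418,328)),w((318,460))],[.042,.042,.052,.052] if 0 else .042), onz(W,[w((418,328)),w((318,460))],.052))
c,n=np.cos(x[2]),np.sin(x[2])
for l in [(.018,0),(.03,.015),(.03,-.015)]: print(l,x[0]+c*l[0]-n*l[1],x[1]+n*l[0]+c*l[1])
```

```text
W2 only [ 0.5559 -0.0531 -0.236   0.0072] -13.522492076894439 [ 0.1655 -0.3797 -0.4195 -0.0004  0.458  -0.0201 -0.2479  0.3865]
[ 0.555  -0.0525 -0.2358] -13.509250062248363 [ 1.0957  0.0253 -0.1619  0.9375  0.2007 -0.9156 -1.1891  0.2608]
[ 0.5534 -0.0534 -0.2302] -13.190281308623216 [-0.2237 -0.5514 -0.2851 -1.1309 -1.0699  0.7689 -0.1146  0.3645 -0.5948
 -0.6819 -1.1417 -0.6659 -0.073  -1.68    1.0783 -1.6729]
[ 0.5546 -0.0524 -0.2348] -13.454238784505819 [ 0.9017 -0.2754 -0.3139  0.7123 -0.1599 -1.164  -1.4841  0.0945 -0.3912
 -1.0634 -0.5007 -1.4629 -1.5853  0.1527 -0.6807 -0.0636 -0.9462 -0.4407
 -1.3137 -0.4905 -0.2312 -1.2978  1.0614 -1.3707 -0.8851  0.3541 -0.2938
  1.2789  2.5132 -0.4463]
tip tri (array([ 0.5745, -0.0579,  0.0301]), [np.float64(0.0007052730002731892), np.float64(0.0007052730002731607)]) tip W2 z.033 [[ 0.5733 -0.0579  0.033 ]]
stop tops z=.042 [[ 0.5954 -0.0467  0.042 ]
 [ 0.5884 -0.0751  0.042 ]
 [ 0.5993 -0.0345  0.042 ]
 [ 0.5977 -0.0905  0.042 ]] [[ 0.5961 -0.0334  0.052 ]
 [ 0.5946 -0.0879  0.052 ]]
(0.018, 0) 0.572076904929292 -0.0566226454711195
(0.03, 0.015) 0.5872376077402991 -0.04482632866135549
(0.03, -0.015) 0.5802575475412798 -0.07400301044009902
```

Emit:
move_arm --series '[[[0, 0, 0.0656], [-0.0077, 0.0389, -0.007], 0.085], [[0, 0, 0.0656], [-0.0077, 0.0389, -0.007], 0.085], [[0, 0, 0.0656], [-0.0077, 0.0389, -0.007], 0.085], [[0, 0, 0.0656], [-0.0077, 0.0389, -0.007], 0.085], [[0, 0, 0.0656], [-0.0077, 0.0389, -0.007], 0.085], [[0, 0, 0.0656], [-0.0077, 0.0389, -0.007], 0.085], [[0, 0, 0.0656], [-0.0077, 0.0389, -0.007], 0.085], [[0, 0, 0.0656], [-0.0077, 0.0389, -0.007], 0.085], [[0, 0, 0.0656], [-0.0077, 0.0389, -0.007], 0.085], [[0, 0, 0.0656], [-0.0077, 0.0389, -0.007], 0.085], [[0, 0, 0], [0, 0, 0], 0.07], [[0, 0, 0], [0, 0, 0], 0.07], [[0, 0, 0], [0, 0, 0], 0.07]]'

```text
time_s: 3.0
position: [0.4435, 0.3319, 0.2118]
tool_rot: [0.0, 0.819, 0.573, -0.0]
ft_force: [0.3, 0.3, -0.6]
opening: 0.0699
```

Run:
```python
from h import *
grab('wrist','w3')
w=cv2.imread('pics/w3.png');cv2.imwrite('pics/zw3.png',cv2.resize(w,None,fx=1.25,fy=1.25,interpolation=cv2.INTER_CUBIC))
```

```text
(no output)
```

View pics/zw3.png

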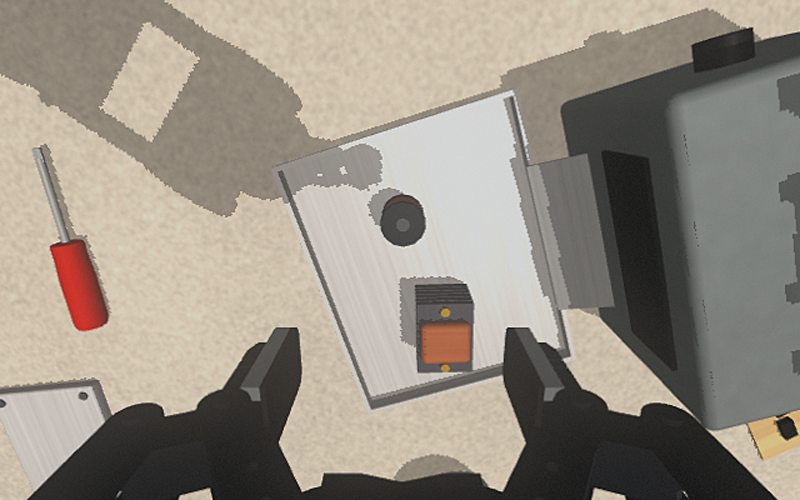

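Run:
```python
from fit import *
np.set_printoptions(precision=4,suppress=True)
W=ld('w3'); w=lambda p:u(p,1.25,0,0)
t=lambda p:u(p,5,140,185); s=lambda p:u(p,6,370,225)
print('choke@.038',onz(W,[w((403,224.5))],.038), tri([T,S,W],[t((240,396)),s((532,160)),w((403,224.5))]))
for n,a,b,c in [('far',(257,145),(281,252),(445,368)),('near',(222,241),(411,227),(445.5,313))]:
  print(n,onz(W,[w(c)],.047),tri([T,S,W],[t(a),s(b),w(c)]))
o=[(T,t((225,120)),(.03,.022,.042)),(T,t((182,238)),(-.03,.022,.042))]
for p,l in [((237,222),(.03,-.022,.042)),((290,305),(.03,.022,.042)),((452,272),(-.03,.022,.042)),((395,192),(-.03,-.022,.042)),((283,390),(.03,.022,0)),((437,360),(-.03,.022,0)),((230,305),(.03,-.022,0))]: o.append((S,s(p),l))
ow=[(W,w(p),l) for p,l in [((416.5,305),(-.03,-.022,.042)),((474,305),(-.03,.022,.042)),((416.5,372.5),(.03,-.022,.042)),((472.5,373.5),(.03,.022,.042))]]
x,r=fit(o+ow,[.53,.33,-.3,0]);print(x,np.degrees(x[2]),r[-4:].ravel())
x,r=fit(ow,[.53,.33,-.3],False);print(x,np.degrees(x[2]),r.ravel())
```

```text
choke@.038 [[0.4439 0.3328 0.038 ]] (array([0.4433, 0.3326, 0.0371]), [np.float64(0.0008217488829908435), np.float64(0.00045051215413446905), np.float64(0.0008462780083702474)])
far [[0.5638 0.3248 0.047 ]] (array([0.5611, 0.325 , 0.0494]), [np.float64(0.0010075421120943001), np.float64(0.0007430074898229037), np.float64(0.0009954370057131785)])
near [[0.5182 0.3403 0.047 ]] (array([0.5159, 0.3405, 0.0489]), [np.float64(0.0011986713290200062), np.float64(0.0010405291847533802), np.float64(0.001266506012842579)])
[ 0.5392  0.3328 -0.3358  0.0054] -19.241722688083765 [-0.0492 -0.5183  0.3884 -1.1228  0.1894  0.5892 -0.5946 -0.7675]
[ 0.5426  0.3321 -0.3407] -19.522708131469784 [ 0.4268  0.2825  0.0224 -0.1055  0.3475  0.4133 -1.1939 -0.7491]
```

Emit:
move_arm --series '[[[0, 0, 0], [0, 0.0003, -0.035], 0.07], [[0, 0, 0], [0, 0.0003, -0.035], 0.07], [[0, 0, 0], [0, 0.0004, -0.035], 0.07], [[0, 0, 0], [0, 0, -0.035], 0.07], [[0, 0, 0], [0, 0, -0.032], 0.07], [[0, 0, 0], [0, 0, -0.016], 0.07], [[0, 0, 0], [0, 0, -0.014], 0.07], [[0, 0, 0], [0, 0, 0], 0.07], [[0, 0, 0], [0, 0, 0], 0.0], [[0, 0, 0], [0, 0, 0], 0.0], [[0, 0, 0], [0, 0, 0], 0.0], [[0, 0, 0], [0, 0, 0], 0.0], [[0, 0, 0], [0, 0, 0], 0.0], [[0, 0, 0], [0, 0, 0], 0.0]]' --force 35

```text
time_s: 4.22
position: [0.4437, 0.3343, 0.0113]
tool_rot: [0.0, 0.819, 0.574, 0.001]
ft_force: [-0.4, -4.1, 6.9]
opening: 0.032
```

Emit:
move_arm --series '[[[0, 0, 0], [0, 0, 0], 0.0], [[0, 0, 0], [0, 0, 0.01], 0.0], [[0, 0, 0], [0, 0, 0.03], 0.0], [[0, 0, 0], [0, 0, 0.04], 0.0], [[0, 0, 0], [0, 0, 0.04], 0.0], [[0, 0, 0], [0, 0, 0.04], 0.0], [[0, 0, 0], [0, 0, 0], 0.0], [[0, 0, 0], [0, 0, 0], 0.0]]'

```text
time_s: 4.88
position: [0.4434, 0.3348, 0.173]
tool_rot: [0.0, 0.818, 0.575, 0.003]
ft_force: [-0.0, 0.5, -1.5]
opening: 0.0321
```

Run:
```python
from h import *
c=grab('wrist','w4'); s=env.get_state(); print(s['opening'],s['ft_force'],s['time_s'])
grab('scene','s4')
a=cv2.imread('pics/s4.png')[180:330,340:560]; b=cv2.imread('pics/w4.png')
cv2.imwrite('pics/zs4.png',cv2.resize(a,None,fx=3,fy=3,interpolation=cv2.INTER_CUBIC))
```

```text
0.03180748240310899 [-0.32410146 -0.68139499 -1.45035379] 4.9333
```

View pics/w4.png

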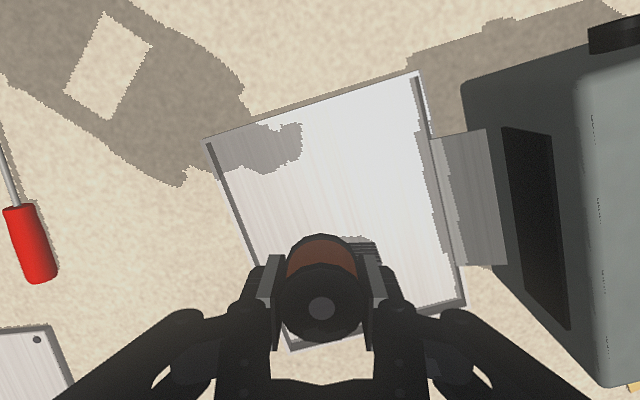

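View pics/zs4.png

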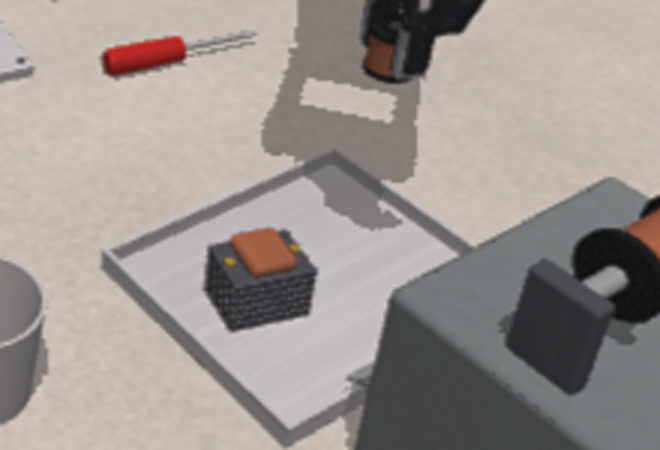

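Emit:
move_arm --series '[[[0, 0, 0], [0.0013, -0.0383, 0], 0.0], [[0, 0, 0], [0.0013, -0.0383, 0], 0.0], [[0, 0, 0], [0.0013, -0.0383, 0], 0.0], [[0, 0, 0], [0.0013, -0.0383, 0], 0.0], [[0, 0, 0], [0.0013, -0.0383, 0], 0.0], [[0, 0, 0], [0.0013, -0.0383, 0], 0.0], [[0, 0, 0], [0.0013, -0.0383, 0], 0.0], [[0, 0, 0], [0.0013, -0.0383, 0], 0.0], [[0, 0, 0], [0.0013, -0.0383, 0], 0.0], [[0, 0, 0], [0.0013, -0.0383, 0], 0.0], [[0, 0, 0], [0.0013, -0.0383, 0], 0.0], [[0, 0, 0], [0.0013, -0.0383, 0], 0.0], [[0, 0, 0], [0.0013, -0.0383, 0], 0.0], [[0, 0, 0], [0.0013, -0.0383, 0], 0.0], [[0, 0, 0], [0.0013, -0.0383, 0], 0.0], [[0, 0, 0], [0.0013, -0.0383, 0], 0.0], [[0, 0, 0], [0.0013, -0.0383, 0], 0.0], [[0, 0, 0], [0, 0, 0], 0.0], [[0, 0, 0], [0, 0, 0], 0.0], [[0, 0, 0], [0, 0, 0], 0.0]]'

```text
time_s: 6.65
position: [0.4644, -0.3162, 0.1684]
tool_rot: [-0.001, 0.819, 0.574, -0.0]
ft_force: [0.1, -0.3, -1.3]
opening: 0.0321
```

Run:
```python
from h import *
c=grab('wrist','w5'); s=env.get_state(); print(s['opening'],s['ft_force'],s['time_s'],s['position'])
```

```text
0.03197777483339372 [-0.70783331 -0.46255408 -0.43461401] 6.7 [ 0.46466022 -0.31585342  0.16884427]
```

View pics/w5.png

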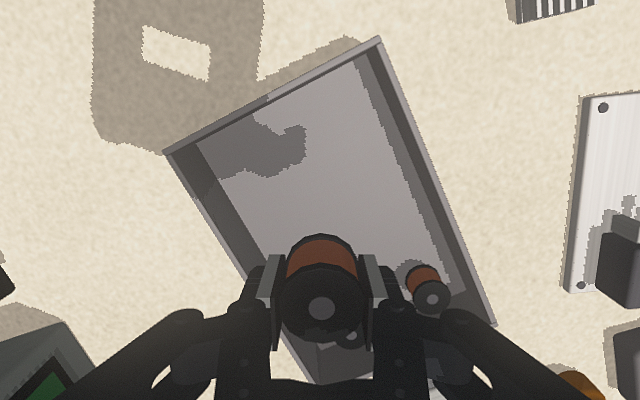

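Emit:
move_arm --series '[[[0, 0, 0], [0, 0, -0.035], 0.0], [[0, 0, 0], [0, 0, -0.035], 0.0], [[0, 0, 0], [0, 0, -0.035], 0.0], [[0, 0, 0], [0, 0, -0.025], 0.0], [[0, 0, 0], [0, 0, -0.012], 0.0], [[0, 0, 0], [0, 0, -0.004], 0.0], [[0, 0, 0], [0, 0, -0.004], 0.0], [[0, 0, 0], [0, 0, -0.002], 0.0], [[0, 0, 0], [0, 0, 0], 0.0]]'

```text
time_s: 7.45
position: [0.4654, -0.317, 0.0187]
tool_rot: [0.001, 0.818, 0.575, 0.0]
ft_force: [-0.3, -0.4, -1.0]
opening: 0.032
```

Emit:
move_arm --series '[[[0, 0, 0], [0, 0, -0.002], 0.0], [[0, 0, 0], [0, 0, -0.0015], 0.0], [[0, 0, 0], [0, 0, -0.001], 0.0], [[0, 0, 0], [0, 0, 0], 0.0]]'

```text
time_s: 7.78
position: [0.4649, -0.3169, 0.0132]
tool_rot: [0.0, 0.819, 0.574, 0.0]
ft_force: [0.6, -0.5, -0.5]
opening: 0.032
```

Emit:
move_arm --series '[[[0, 0, 0], [0, 0, -0.001], 0.0], [[0, 0, 0], [0, 0, 0], 0.0]]'

```text
time_s: 7.95
position: [0.465, -0.317, 0.0124]
tool_rot: [0.0, 0.819, 0.574, 0.0]
ft_force: [-1.1, 0.4, 1.0]
opening: 0.0321
```

Run:
```python
from h import *
s=env.get_state(); print(s['opening'],s['ft_force'],s['time_s'],s['position'])
c=grab('scene','s5')
```

```text
0.03210806797561714 [-1.12289363  0.422111    0.96441305] 7.95 [ 0.46497231 -0.31697627  0.01238784]
```

Emit:
move_arm --series '[[[0, 0, 0], [0, 0, -0.001], 0.0], [[0, 0, 0], [0, 0, 0], 0.0]]'

```text
time_s: 8.17
position: [0.4652, -0.3171, 0.0123]
tool_rot: [0.0, 0.819, 0.574, 0.0]
ft_force: [-4.9, 2.7, 13.2]
opening: 0.0319
```

Emit:
move_arm --series '[[[0, 0, 0], [0, 0, 0.0008], 0.0], [[0, 0, 0], [0, 0, 0], 0.045], [[0, 0, 0], [0, 0, 0], 0.06], [[0, 0, 0], [0, 0, 0], 0.06], [[0, 0, 0], [0, 0, 0], 0.06], [[0, 0, 0], [0, 0, 0.015], 0.06], [[0, 0, 0], [0, 0, 0.03], 0.06], [[0, 0, 0], [0, 0, 0.04], 0.06], [[0, 0, 0], [0, 0, 0.04], 0.06], [[0, 0, 0], [0, 0, 0.04], 0.08]]'

```text
time_s: 9.0
position: [0.4646, -0.3165, 0.1787]
tool_rot: [-0.0, 0.818, 0.575, -0.0]
ft_force: [0.7, -0.6, 0.2]
opening: 0.0704
```

Run:
```python
from h import *
s=env.get_state(); print(s['opening'],s['ft_force'],s['time_s'],s['position'],s['tool_rot'])
grab('wrist','w6')
```

```text
0.07035066994081593 [ 0.73358942 -0.63791682  0.19790803] 9.0 [ 0.46457622 -0.31654594  0.17869397] [-2.37842365e-04  8.18481021e-01  5.74533511e-01 -7.78544613e-05]
```

View pics/w6.png

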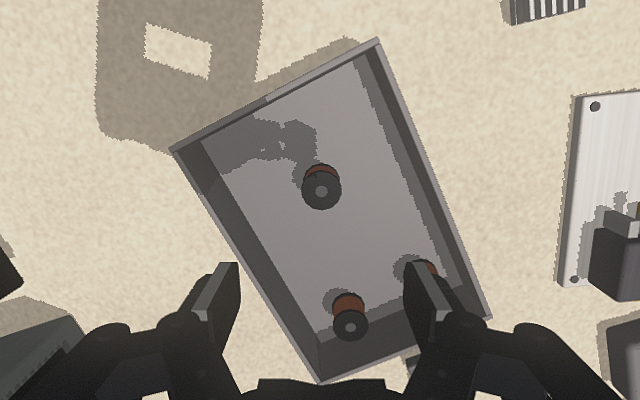

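Emit:
move_arm --series '[[[0, 0, 0], [0.0044, 0.0382, 0.001], 0.08], [[0, 0, 0], [0.0044, 0.0382, 0.001], 0.08], [[0, 0, 0], [0.0044, 0.0382, 0.001], 0.08], [[0, 0, 0], [0.0044, 0.0382, 0.001], 0.08], [[0, 0, 0], [0.0044, 0.0382, 0.001], 0.08], [[0, 0, 0], [0.0044, 0.0382, 0.001], 0.08], [[0, 0, 0], [0.0044, 0.0382, 0.001], 0.08], [[0, 0, 0], [0.0044, 0.0382, 0.001], 0.08], [[0, 0, 0], [0.0044, 0.0382, 0.001], 0.08], [[0, 0, 0], [0.0044, 0.0382, 0.001], 0.08], [[0, 0, 0], [0.0044, 0.0382, 0.001], 0.08], [[0, 0, 0], [0.0044, 0.0382, 0.001], 0.08], [[0, 0, 0], [0.0044, 0.0382, 0.001], 0.08], [[0, 0, 0], [0.0044, 0.0382, 0.001], 0.08], [[0, 0, 0], [0.0044, 0.0382, 0.001], 0.08], [[0, 0, 0], [0.0044, 0.0382, 0.001], 0.08], [[0, 0, 0.006], [0.0044, 0.0382, 0.001], 0.08], [[0, 0, 0], [0, 0, 0], 0.08], [[0, 0, 0], [0, 0, 0], 0.08], [[0, 0, 0], [0, 0, 0], 0.08]]'

```text
time_s: 10.72
position: [0.5395, 0.3323, 0.1934]
tool_rot: [0.0, 0.817, 0.577, -0.0]
ft_force: [-0.9, -0.3, -0.4]
opening: 0.0803
```

Run:
```python
from h import *
s=env.get_state(); print(s['opening'],s['ft_force'],s['time_s'],s['position'],s['tool_rot'])
grab('wrist','w7')
w=cv2.imread('pics/w7.png');cv2.imwrite('pics/zw7.png',cv2.resize(w[100:260,230:410],None,fx=3.5,fy=3.5,interpolation=cv2.INTER_CUBIC))
```

```text
0.08027678936177922 [-0.94562339 -0.30208322 -0.42287774] 10.7167 [0.53954273 0.33227666 0.19335831] [ 2.74525392e-05  8.16711788e-01  5.77045631e-01 -4.40804967e-04]
```

View pics/zw7.png

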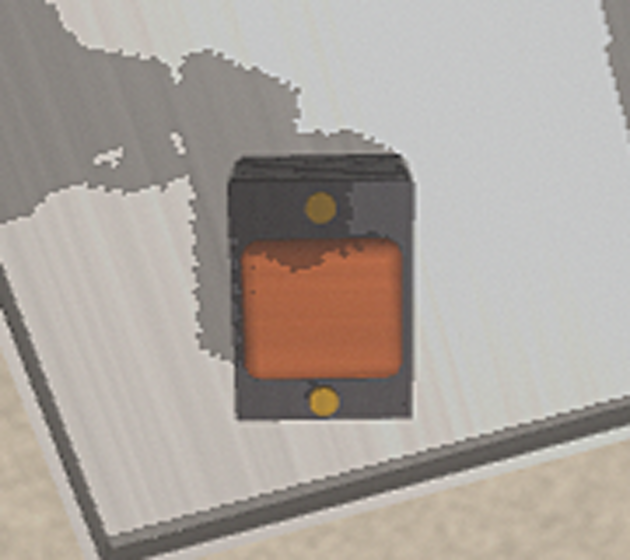

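Run:
```python
from fit import *
np.set_printoptions(precision=4,suppress=True)
W=ld('w7'); W3=ld('w3'); w=lambda p:u(p,3.5,230,100); w3=lambda p:u(p,1.25,0,0)
t=lambda p:u(p,5,140,185); s=lambda p:u(p,6,370,225)
ow=[(W,w(p),l) for p,l in [((228,182),(-.03,-.022,.042)),((414,180),(-.03,.022,.042)),((237,418),(.03,-.022,.042)),((411,417),(.03,.022,.042))]]
x,r=fit([(c,p,(l[0],l[1],.046)) for c,p,l in ow],[.53,.33,-.3],False);print(x,np.degrees(x[2]),r.ravel())
x,r=fit(ow,[.53,.33,-.3,.004]);print(x,np.degrees(x[2]),r.ravel())
for n,a,b,c,d in [('far',(257,145),(281,252),(445,368),(323,402)),('near',(222,241),(411,227),(445.5,313),(320,208))]:
  print(n,onz(W,[w(d)],.048),tri([T,S,W3,W],[t(a),s(b),w3(c),w(d)]))
```

```text
[ 0.5391  0.3329 -0.3293] -18.86930716738502 [-0.063  -0.3373  0.1247 -0.3726 -0.2965  0.5443  0.2246  0.305 ]
[ 0.5397  0.3327 -0.3295  0.0011] -18.87801312625883 [ 0.2144 -0.0471 -0.1298 -0.0682 -0.0674  0.1761 -0.0185 -0.0513]
far [[0.5625 0.3248 0.048 ]] (array([0.5613, 0.325 , 0.0495]), [np.float64(0.0011962756696657804), np.float64(0.0008760187792969653), np.float64(0.0007186974711641147), np.float64(0.000592492865627652)])
near [[0.5166 0.3403 0.048 ]] (array([0.516 , 0.3404, 0.049 ]), [np.float64(0.0012863709989948547), np.float64(0.0011388838284807272), np.float64(0.0011086768722334153), np.float64(0.00037597410750369464)])
```

Emit:
move_arm --series '[[[0, 0, 0.009], [0, 0.0004, -0.037], 0.08], [[0, 0, 0], [0, 0, -0.037], 0.08], [[0, 0, 0], [0, 0, -0.037], 0.08], [[0, 0, 0], [0, 0, -0.037], 0.08], [[0, 0, 0], [0, 0, -0.018], 0.08], [[0, 0, 0], [0, 0, -0.009], 0.08], [[0, 0, 0], [0, 0, -0.0054], 0.08], [[0, 0, 0], [0, 0, 0], 0.08], [[0, 0, 0], [0, 0, 0], 0.0], [[0, 0, 0], [0, 0, 0], 0.0], [[0, 0, 0], [0, 0, 0], 0.0], [[0, 0, 0], [0, 0, 0], 0.0], [[0, 0, 0], [0, 0, 0], 0.0]]' --force 80

```text
time_s: 11.85
position: [0.5405, 0.3334, 0.0153]
tool_rot: [0.0, 0.814, 0.581, 0.001]
ft_force: [-0.5, -1.6, 7.3]
opening: 0.043
```

Emit:
move_arm --series '[[[0, 0, 0], [0, 0, 0], 0.0], [[0, 0, 0], [0, 0, 0], 0.0], [[0, 0, 0], [0, 0, 0.002], 0.0]]'

```text
time_s: 12.1
position: [0.5398, 0.3331, 0.0162]
tool_rot: [0.0, 0.814, 0.581, 0.0]
ft_force: [0.8, 0.3, -3.4]
opening: 0.0427
```

Emit:
move_arm --series '[[[0, 0, 0], [0, 0, 0.01], 0.0], [[0, 0, 0], [0, 0, 0.03], 0.0], [[0, 0, 0], [0, 0, 0.04], 0.0], [[0, 0, 0], [0, 0, 0.03], 0.0], [[0, 0, 0], [0, 0, 0], 0.0], [[0, 0, 0], [0, 0, 0], 0.0], [[0, 0, 0], [0, 0, 0], 0.0]]' --force 120

```text
time_s: 12.68
position: [0.5391, 0.3327, 0.1247]
tool_rot: [-0.0, 0.814, 0.581, -0.001]
ft_force: [-0.0, 0.5, -4.7]
opening: 0.0422
```

Run:
```python
from h import *
s=env.get_state(); print(s['opening'],s['ft_force'],s['wrist_torque'],s['time_s'],s['position'],s['tool_rot'])
grab('wrist','w8');grab('scene','s8')
a=cv2.imread('pics/s8.png')[200:300,370:500]
cv2.imwrite('pics/zs8.png',cv2.resize(a,None,fx=5,fy=5,interpolation=cv2.INTER_CUBIC))
```

```text
0.042229811147634036 [-0.00821867  0.5096333  -4.65034603] [ 0.02105082  0.00823059 -0.02521487] 12.6833 [0.53909422 0.33265114 0.1246617 ] [-1.06574020e-04  8.14163097e-01  5.80635617e-01 -8.48928112e-04]
```

View pics/w8.png

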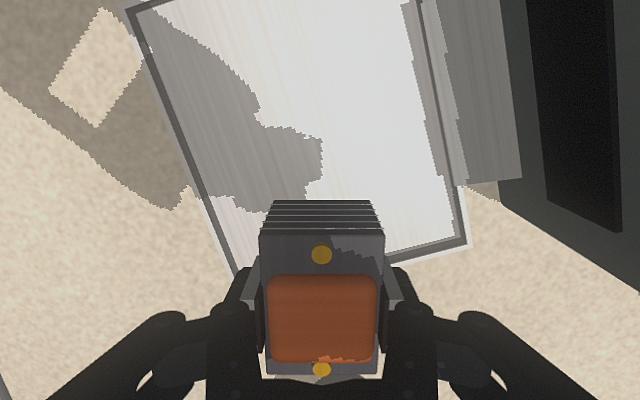

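View pics/zs8.png

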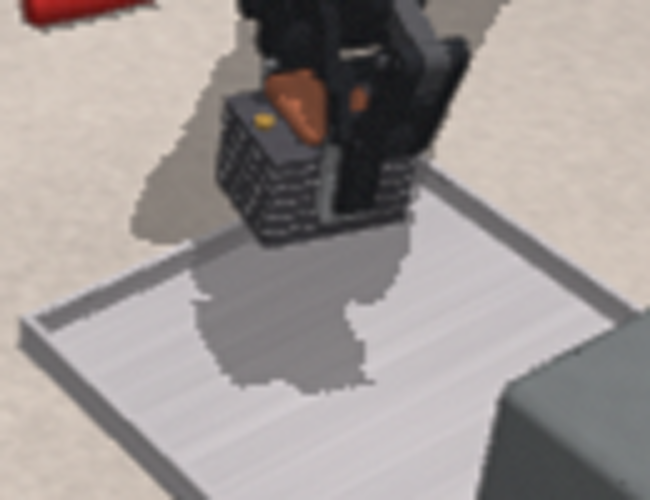

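Run:
```python
from fit import *
np.set_printoptions(precision=4,suppress=True)
W=ld('w8'); p0=np.array([.5391,.3327,.1247])
ow=[(W,np.array(p,float),l) for p,l in [((259,236),(-.03,-.022,.042)),((384.5,234.5),(-.03,.022,.042)),((267,373),(.03,-.022,.042)),((377,373),(.03,.022,.042)),((272,201),(-.03,-.022,0)),((370.5,201),(-.03,.022,0))]]
x,r=fit(ow,[.53,.33,-.3,.1]);print(x,np.degrees(x[2]),x[3]-p0[2],r.ravel())
q=env.get_state()['tool_rot'];phi=2*np.degrees(np.arctan2(q[2],q[1]));print('phi',phi)
d=x[:2]-p0[:2]; c,n=np.cos(x[2]),np.sin(x[2]); print('offset along L, across',d@[c,n],d@[-n,c])
for a in [(322,254.5),(321.5,369.5)]: print(onz(W,[a],p0[2]-.0115+.044)[0])
```

```text
[ 0.5398  0.333  -0.3281  0.112 ] -18.797931636283092 -0.012684711496731033 [-0.1612 -0.3362 -0.1441  0.7829  0.5607  0.3993 -0.243   0.1959  2.2198
 -0.4661 -1.3454 -0.7828]
phi 70.98813023048983
offset along L, across 0.0005725244098431085 0.0004628201861238618
[0.5169 0.3409 0.1572]
[0.5635 0.3246 0.1572]
```

Emit:
move_arm --series '[[[0, 0, 0], [0, -0.01, 0.035], 0.0], [[0, 0, 0.0096], [0, -0.037, 0.005], 0.0], [[0, 0, 0.0096], [-0.0005, -0.037, 0], 0.0], [[0, 0, 0.0096], [-0.0005, -0.037, 0], 0.0], [[0, 0, 0.0096], [-0.0005, -0.037, 0], 0.0], [[0, 0, 0.0096], [-0.0005, -0.037, 0], 0.0], [[0, 0, 0.0096], [-0.0005, -0.037, 0], 0.0], [[0, 0, 0.0096], [-0.0005, -0.037, 0], 0.0], [[0, 0, 0.0096], [-0.0005, -0.037, 0], 0.0], [[0, 0, 0.0096], [-0.0005, -0.037, 0], 0.0], [[0, 0, 0.0096], [-0.001, -0.038, 0], 0.0], [[0, 0, 0], [0, 0, -0.035], 0.0], [[0, 0, 0], [0, 0, -0.035], 0.0], [[0, 0, 0], [0, 0, -0.02], 0.0], [[0, 0, 0], [0, 0, 0], 0.0], [[0, 0, 0], [0, 0, 0], 0.0], [[0, 0, 0], [0, 0, 0], 0.0]]'

```text
time_s: 14.2
position: [0.5353, -0.048, 0.0767]
tool_rot: [0.0, 0.785, 0.619, 0.0]
ft_force: [0.8, -0.6, -3.3]
opening: 0.0421
```

Run:
```python
from h import *
s=env.get_state(); print(s['opening'],s['ft_force'],s['wrist_torque'],s['time_s'],s['position'],2*np.degrees(np.arctan2(s['tool_rot'][2],s['tool_rot'][1])))
grab('wrist','w9');grab('scene','s9');grab('top','t9')
a=cv2.imread('pics/s9.png')[150:230,260:370]
cv2.imwrite('pics/zs9.png',cv2.resize(a,None,fx=6,fy=6,interpolation=cv2.INTER_CUBIC))
```

```text
0.04213674458769272 [ 0.81473312 -0.56562352 -3.28873281] [-0.02827543  0.02037508 -0.02626457] 14.2 [ 0.53529665 -0.04798844  0.07666523] 76.50415705258926
```

View pics/w9.png

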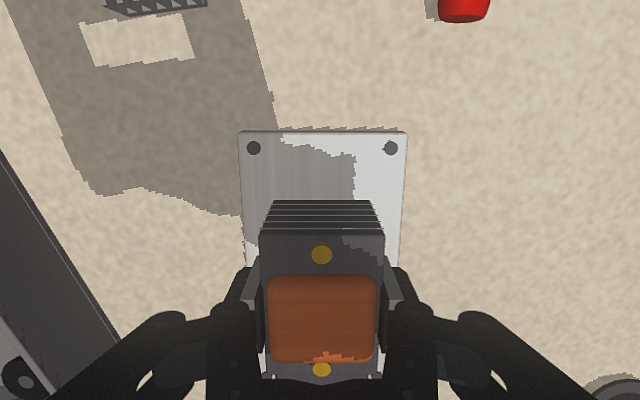

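View pics/zs9.png

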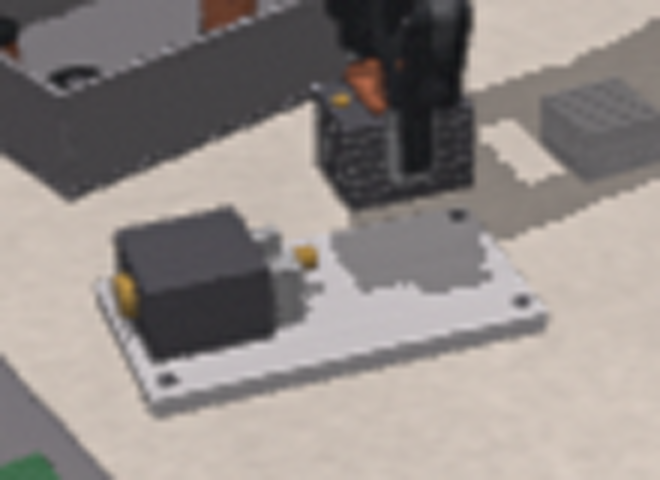

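Run:
```python
from fit import *
np.set_printoptions(precision=4,suppress=True)
W=ld('w9')
P=onz(W,[(239,131),(407,132),(254,148),(391,148)],.012)
yaw=np.radians(-13.5)
for a,b in [(0,1),(2,3)]:
  d=P[b]-P[a]; m=(P[a]+P[b])/2; print('mid',m,'width',np.linalg.norm(d),'yaw',np.degrees(np.arctan2(-d[0],d[1])), 'lateral of TCP rel. to bed axis',(np.array([.5353,-.048])-m[:2])@[-np.sin(yaw),np.cos(yaw)])
m=(P[0]+P[1])/2; print('seat est',m[:2]+.075*np.array([np.cos(yaw),np.sin(yaw)]))
d=onz(W,[(322,254.5),(321.5,369.5)],.0767-.012+.044); print('terminals',d,'lateral vs axis',[(p[:2]-m[:2])@[-np.sin(yaw),np.cos(yaw)] for p in d])
```

```text
mid [ 0.4818 -0.0339  0.012 ] width 0.09773751136100267 yaw -13.84999576962429 lateral of TCP rel. to bed axis -0.0012742654736428744
mid [ 0.4911 -0.0364  0.012 ] width 0.08078406430686988 yaw -13.51299942971522 lateral of TCP rel. to bed axis -0.0009705847238989195
seat est [ 0.5548 -0.0514]
terminals [[ 0.5126 -0.042   0.1087]
 [ 0.5608 -0.0538  0.1087]] lateral vs axis [np.float64(-0.0007329242202151096), np.float64(-0.0009129160467761736)]
```

Emit:
move_arm --series '[[[0, 0, 0], [0, 0.0005, -0.028], 0.0], [[0, 0, 0], [0, 0, -0.015], 0.0], [[0, 0, 0], [0, 0, -0.005], 0.0], [[0, 0, 0], [0, 0, -0.002], 0.0], [[0, 0, 0], [0, 0, -0.001], 0.0], [[0, 0, 0], [0, 0, 0], 0.0]]'

```text
time_s: 14.85
position: [0.5353, -0.0476, 0.0256]
tool_rot: [0.001, 0.785, 0.619, 0.001]
ft_force: [0.5, 0.2, -3.5]
opening: 0.042
```

Emit:
move_arm --series '[[[0, 0, 0], [0, 0, -0.001], 0.0], [[0, 0, 0], [0, 0, 0], 0.0]]'

```text
time_s: 15.02
position: [0.5351, -0.0476, 0.0242]
tool_rot: [0.0, 0.785, 0.619, 0.0]
ft_force: [-0.3, 0.1, -3.8]
opening: 0.0421
```

Emit:
move_arm --series '[[[0, 0, 0], [0, 0, -0.0007], 0.0], [[0, 0, 0], [0, 0, 0], 0.0]]'

```text
time_s: 15.18
position: [0.535, -0.0476, 0.0234]
tool_rot: [0.0, 0.785, 0.619, 0.0]
ft_force: [-0.8, -0.3, 2.7]
opening: 0.0425
```

Emit:
move_arm --series '[[[0, 0, 0], [0.0029, -0.0007, 0], 0.0], [[0, 0, 0], [0.0029, -0.0007, 0], 0.0], [[0, 0, 0], [0.0029, -0.0007, 0], 0.0], [[0, 0, 0], [0.0029, -0.0007, 0], 0.0], [[0, 0, 0], [0, 0, 0], 0.0]]' --force 120

```text
time_s: 15.6
position: [0.5462, -0.0502, 0.0234]
tool_rot: [-0.001, 0.785, 0.619, -0.0]
ft_force: [-9.1, 2.4, 11.2]
opening: 0.0422
```

Emit:
move_arm --series '[[[0, 0, 0], [0.0019, -0.0005, 0.0005], 0.0], [[0, 0, 0], [0.0019, -0.0005, 0], 0.0], [[0, 0, 0], [0.0015, -0.0003, 0], 0.0], [[0, 0, 0], [0, 0, 0], 0.0]]'

```text
time_s: 15.93
position: [0.5506, -0.0513, 0.0235]
tool_rot: [-0.001, 0.785, 0.619, -0.001]
ft_force: [-12.6, 3.4, 10.7]
opening: 0.0423
```

Emit:
move_arm --series '[[[0, 0, 0], [0.0015, -0.0004, 0.0003], 0.0], [[0, 0, 0], [0.0015, -0.0004, 0], 0.0], [[0, 0, 0], [0, 0, 0], 0.0]]'

```text
time_s: 16.18
position: [0.5533, -0.052, 0.0235]
tool_rot: [-0.002, 0.785, 0.619, -0.001]
ft_force: [-15.0, 4.0, 8.6]
opening: 0.0424
```

Emit:
move_arm --series '[[[0, 0, 0], [0.001, -0.0002, 0], 0.0], [[0, 0, 0], [0, 0, 0], 0.0]]'

```text
time_s: 16.35
position: [0.5541, -0.0521, 0.0235]
tool_rot: [-0.002, 0.785, 0.619, -0.002]
ft_force: [-16.5, 3.2, 10.8]
opening: 0.0428
```

Emit:
move_arm --series '[[[0, 0, 0], [0.001, -0.0002, 0], 0.0], [[0, 0, 0], [0, 0, 0], 0.0]]'

```text
time_s: 16.52
position: [0.555, -0.0524, 0.0235]
tool_rot: [-0.002, 0.785, 0.619, -0.002]
ft_force: [-18.1, 4.1, 10.3]
opening: 0.0423
```

Emit:
move_arm --series '[[[0, 0, 0], [0.001, -0.0002, 0], 0.0], [[0, 0, 0], [0, 0, 0], 0.0]]'

```text
time_s: 16.68
position: [0.5557, -0.0525, 0.0235]
tool_rot: [-0.002, 0.785, 0.619, -0.002]
ft_force: [-21.2, 3.3, 13.0]
opening: 0.0422
```

Emit:
move_arm --series '[[[0, 0, 0], [0.001, -0.0002, 0], 0.0], [[0, 0, 0], [0, 0, 0], 0.0]]'

```text
time_s: 16.85
position: [0.5557, -0.0525, 0.0235]
tool_rot: [-0.003, 0.785, 0.619, -0.003]
ft_force: [-30.8, 5.2, 21.9]
opening: 0.0421
```

Run:
```python
from h import *
s=env.get_state(); print(s['opening'],s['ft_force'],s['wrist_torque'],s['time_s'],s['position'],2*np.degrees(np.arctan2(s['tool_rot'][2],s['tool_rot'][1])),s['tool_rot'])
grab('wrist','w10');grab('scene','s10');grab('top','t10')
a=cv2.imread('pics/s10.png')[155:225,265:365]
cv2.imwrite('pics/zs10.png',cv2.resize(a,None,fx=7.5,fy=7.5,interpolation=cv2.INTER_CUBIC))
a=cv2.imread('pics/t10.png')[155:265,300:410]
cv2.imwrite('pics/zt10.png',cv2.resize(a,None,fx=5,fy=5,interpolation=cv2.INTER_CUBIC))
```

```text
0.0421472528188769 [-30.76893452   5.20785157  21.92094525] [ 0.92321438  4.43847483 -0.07245199] 16.85 [ 0.55567615 -0.05252185  0.02351732] 76.49569186559071 [-0.00318549  0.78533311  0.61905883 -0.002816  ]
```

View pics/zs10.png

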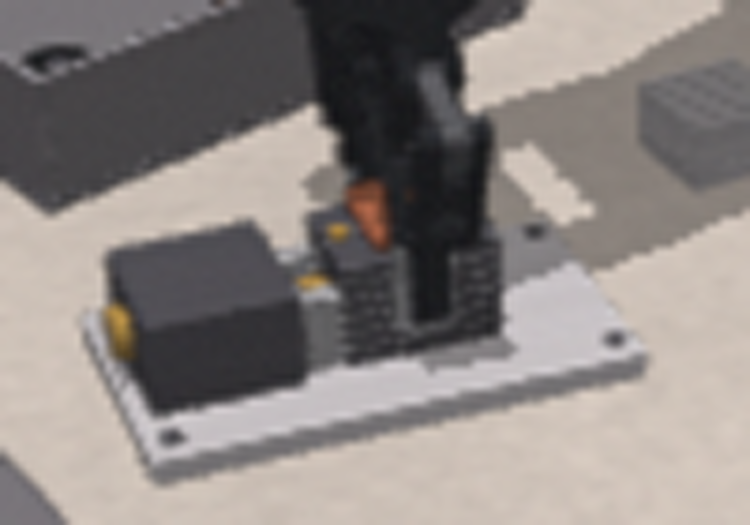

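View pics/w10.png

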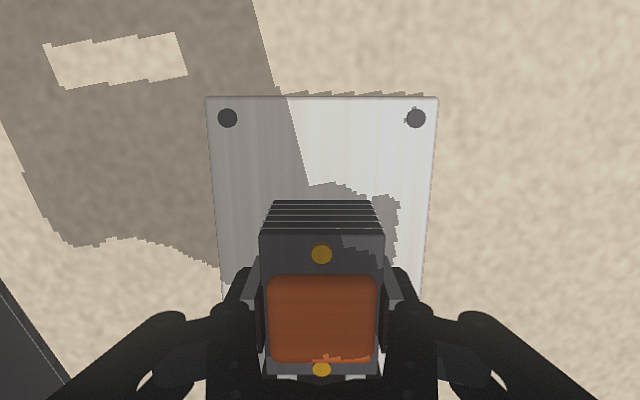

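View pics/zt10.png

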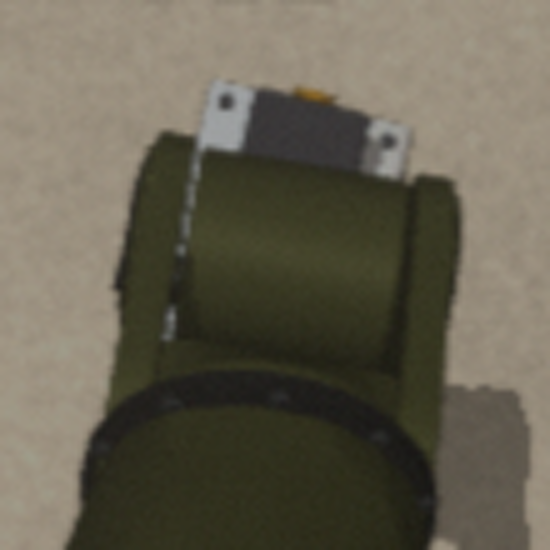

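Emit:
move_arm --series '[[[0, 0, 0], [0, 0, 0.0012], 0.0], [[0, 0, 0], [0, 0, 0], 0.0], [[0, 0, 0], [0, 0, 0], 0.0]]'

```text
time_s: 17.25
position: [0.5557, -0.0525, 0.0237]
tool_rot: [-0.003, 0.785, 0.619, -0.003]
ft_force: [-21.4, 5.0, 4.9]
opening: 0.042
```

Run:
```python
from h import *
s=env.get_state(); q=s['tool_rot'];print(s['ft_force'],s['wrist_torque'],s['time_s'],s['position'],Rn.from_quat([q[1],q[2],q[3],q[0]]).as_matrix()[:,2]*57.3, s['opening'])
yaw=np.radians(-13.5);print('push',-(s['ft_force'][:2]@np.array([np.cos(yaw),np.sin(yaw)])))
```

```text
[-21.35689347   5.01745546   4.92815833] [ 0.79768246  3.27942067 -0.07639908] 17.25 [ 0.55566341 -0.0525309   0.02369041] [ -0.47071918   0.08738915 -57.29799985] 0.04204387860352546
push 21.93810251421213
```

Emit:
move_arm --series '[[[-0.0019, -0.008, 0], [0, 0, 0], 0.0], [[0, 0, 0], [0, 0, 0], 0.0], [[0, 0, 0], [0, 0, 0], 0.0]]'

```text
time_s: 17.5
position: [0.5557, -0.0525, 0.0235]
tool_rot: [0.0, 0.785, 0.619, -0.0]
ft_force: [-19.0, 4.6, 2.5]
opening: 0.0419
```

```bash
cat > st.py <<'E'
from h import *
s=env.get_state(); q=s['tool_rot'];print(s['ft_force'].round(2),s['wrist_torque'].round(2),s['time_s'],s['position'],Rn.from_quat([q[1],q[2],q[3],q[0]]).as_matrix()[:,2]*57.3, s['opening'])
yaw=np.radians(-13.5);print('push',-(s['ft_force'][:2]@np.array([np.cos(yaw),np.sin(yaw)])))
E
python3 st.py
```

```text
[-18.98   4.6    2.48] [ 0.8   2.94 -0.06] 17.5 [ 0.55574082 -0.05254282  0.02349215] [ 5.12057583e-03 -2.19601561e-02 -5.72999956e+01] 0.041937789444046344
push 19.52461704231199
```

Emit:
move_arm --series '[[[0, 0, 0], [0.001, -0.0002, 0.0003], 0.0], [[0, 0, 0], [0, 0, 0], 0.0], [[-0.0005, -0.002, 0], [0, 0, 0], 0.0], [[0, 0, 0], [0, 0, 0], 0.0], [[0, 0, 0], [0, 0, 0], 0.0]]'

```text
time_s: 17.92
position: [0.5558, -0.0525, 0.0235]
tool_rot: [-0.0, 0.785, 0.619, -0.0]
ft_force: [-25.4, 5.3, 5.8]
opening: 0.042
```

```bash
python3 st.py
python3 - <<'E'
from h import *
grab('wrist','w11');grab('scene','s11');grab('top','t11')
a=cv2.imread('pics/s11.png')[165:220,285:345]
cv2.imwrite('pics/zs11.png',cv2.resize(a,None,fx=10,fy=10,interpolation=cv2.INTER_CUBIC))
E
```

```text
[-25.42   5.28   5.81] [ 1.01  4.05 -0.14] 17.9167 [ 0.55577956 -0.05254532  0.02348834] [-3.41755167e-02 -2.34385417e-02 -5.72999850e+01] 0.04198777319090223
push 25.946834942586946
```

View pics/zs11.png

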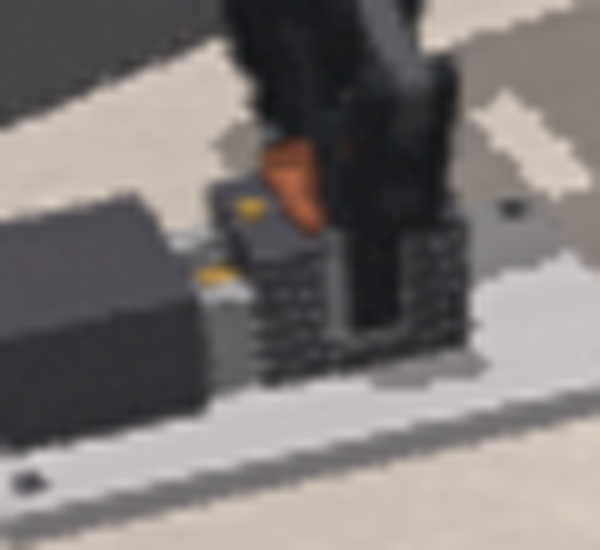

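View pics/s11.png

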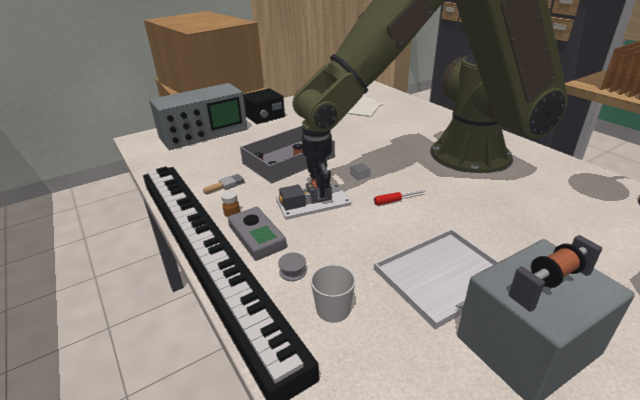

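The transformer's end is flush with the stop posts, at about (255,330) in the enlarged picture. The bystanders look unmoved. It is level and held with about 26 N of push, so I'm handing in.

```bash
python3 -c "
from cell import env
print(env.job_done())"; python3 st.py
```

```text
the job is handed in; nothing more can be done
None
the job is handed in; nothing more can be done
```

The job is handed in at about 18 s on the robot's clock. The choke stands in the tote, and the transformer is seated against the two stops and still held there.

- **Choke:** I lowered it onto the tote floor until I felt contact, about 13 N, then let go. The picture afterwards shows it standing upright near the middle of the free area.
- **Transformer:** I gripped it across its 44 mm width, set it on the nest bed in line with the plunger and pushed it end-on. A further 1 mm of commanded push then gave no movement and about 10 N more force, so it had reached the stops.
- **Last readings:** The push was about 26 N, the grip was set to 120 N, the tool was level to within 0.1°, and the downward load was about 6 N. The scene picture shows the end flush with the stops and the other things apparently where they were.

**Checks that disagreed:**
- The stop was felt about 1.5 mm beyond where my camera estimate put it, which is within calibration error.
- My position estimates from different views differed by about 1–3 mm (up to about 6 mm for the transformer's x).
- During the push the tool tilted by about 0.5° and the downward load rose to about 22 N. I corrected both before handing in.
- I did not measure the plunger travel directly.

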